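# Unlock the pigment drawer

## Task

Unlock the sprung pigment drawer: take the flat-bladed key from the wooden tool block, push it gently into the round lock on top of the grey cabinet, feeling for the hidden keyway, until its shoulder sits flush on the lock, and only then turn it clockwise until the drawer springs open. Leave the key standing fully home in the lock, never force it, and leave the other two tools in the block and the jar beside it where they are.

Things in the scene. Friction and masses are not known exactly. Their poses are not given: they have to be found in the camera images.
- key: plain steel key, 82 mm tall, 70 to 120 g, standing upright (z up) and loose in one hole of the wooden block; lifts straight out. Origin: centre of its tip (lowest point). From the tip up: flat blade 18 mm wide (along x), 4 mm thick (along y), 11 mm long; round barrel 18.4 mm across; shoulder disc; neck; flat bow. A half turn about z leaves it the same
- key_shoulder (a point): centre of the flat underside of the key's round shoulder disc (34 mm across, 3.5 mm thick), 34 mm above the tip. At the start it rests on the block's top
- key_bow (a point): middle of the key's flat bow (32 mm wide along the key's x, 9 mm thick along its y, from 52 to 82 mm above the tip), 68 mm above the tip: the place to grip, from above, fingers closing along the key's y axis
- block: fixed wooden tool block, 60 x 190 x 60 mm (x, y, z), origin at the centre of its underside, with three square 22 mm holes in a row along its y axis, 60 mm apart. The key, a brass glass cutter and a wooden fid stand in them, up to 56 mm above the block
- cabinet: fixed grey steel cabinet, 180 x 170 mm in plan, 110 mm tall, origin at the centre of its underside, x axis pointing out of the drawer front, z up
- lock_mouth (a point): centre of the lock's mouth, at the top of a round collar 48 mm across that stands 8 mm proud of the middle of the cabinet's top; axes as the cabinet's. A funnel 29 mm across narrows in 6 mm to a 20 mm bore that guides the key's barrel. Key fully home: shoulder flush on the collar, tip 34 mm below. Keep the push under 12 N: contact forces adding up to 40 N damage it
- plug_face (a point): centre of the flat face of the turning plug at the bottom of the bore, 24 mm below the mouth. Its keyway slot is 19.6 x 6 mm, 11 mm deep. At the start its long side lies within 0.6 rad either way of the cabinet's x axis; that angle is not measured: rest the blade lightly on the face (3 to 6 N) and turn it until it drops in. Before that the plug does not turn with it
- plug_axis (a point): point on the plug's upright axis at the slot's floor, 35 mm below the mouth. Turned by the key (stiff, about 0.08 N m; press lightly meanwhile) clockwise seen from above, the plug withdraws the hidden bolt when the blade is about 0.9 rad clockwise of the cabinet's x axis, whatever its start; hard stop at 1.15 rad. It stays where it is left
- drawer (a joint): how far the drawer stands out of the cabinet, in m: 0 shut, 0.030 sprung fully open. A spring (about 5 N) throws it out along the cabinet's x axis as soon as the bolt is withdrawn; the drawer need not be touched
- cutter: bystander: the brass glass cutter standing in the block, origin at its foot
- fid: bystander: the dark wooden fid, a plain round stick standing in the block, origin at its foot
- jar: bystander: amber jar, 48 mm across and 70 mm tall, on the table between block and cabinet
There are look-alikes about, which are no part of the job. Leave any blue look-alike of the key alone.

How it is judged:
By the outcome, as a careful person would: the job done as asked, in the order asked, and still so for the second after the job is handed in, with the robot touching nothing.
It also fails if it takes over 72 s, if anything falls off the work surface, if the arm or the gripper's body presses on something with over 40 N, if the wrist force passes 120 N, or if a joint passes its speed limit or range.

## Robot

A 6-joint arm with a two-finger parallel gripper is mounted at the origin on the work surface. World frame = base frame: x ahead of the robot, y to its left, z up, the work surface at z = 0. Lengths are in m, angles in rad, forces in N, time in s.
With the tool pointing down it reaches from about 0.35 to 0.775 m from the base axis. Payload 7.3 kg.
Tool frame: the origin (TCP) lies midway between the tips of the shut fingers; the grasp point (between the pads) lies 19 mm behind it; z points along the fingers, y is the line along which they close (so a half turn about z gives the same grasp; the last joint's range is limited). The gripper opens to 92 mm and grips with 3 to 60 N. Pads are 19 mm wide; open, the fingers measure 130 mm over their backs; the gripper's body (75 mm by 190 mm) begins 47 mm behind the grasp point.
Start: joints at [-1.358, 0.342, 1.524, -0, 1.275, -0.146], TCP at [0.184, -0.492, 0.197] pointing down, gripper open.
Joint ranges: [-2.53, 2.53], [-0.77, 2.02], [0.04, 2.7], [-1, 4.14], [0.28, 2.66], [-3.11, 3.11]. Speed limits (rad/s): [2.57, 2.57, 3.14, 3.14, 3.14, 3.14].

## Interface

Orientations are given as a unit quaternion [w, x, y, z].
In Python, from workcell import ctrl, optics gives the robot as it stands. The module is installed in compiled form; this text tells all that it offers. Calls block until the motion is done:
- ctrl.reach(position, orientation): joint-space move of the TCP to a pose.
- ctrl.movel(position, feed=0.15, orientation=None, max_force=None): straight line of the TCP; orientation=None keeps the orientation; feed is the mean speed in m/s. With max_force (N) it stops when the force on the tool has changed by that much, and returns True; else False.
- ctrl.goto_joints(angles): joint-space move.
- ctrl.command_gripper(opening): finger opening in m; the grip force is fixed at half the most; returns when the fingers have stopped.
- ctrl.hold(seconds).
- ctrl.solve_ik(position, orientation): joint angles nearest the present ones, or None.
- ctrl.get_state(): the state.
- optics.camera(name): name is "scene" or "top" or "wrist"; returns a dict with "image" (384x512x3 uint8, red, green, blue), "fx", "fy", "cx", "cy" (pixels), "camera_from_world" (4x4, takes a point from world to camera coordinates). Camera axes: x right, y up, looking along -z (the intrinsics and any distortion apply to the point x, -y, -z); pixel columns grow to the right and rows downward; lengths in m; the calibration is good to about 2 mm. A picture is of the moment at which its call begins. There is no depth.
A pose or a line that the arm cannot do raises ctrl.Unreachable and nothing moves.
- ctrl.hand_in(): hands the job in; it is judged then, once.
The state is a dict: "clock": time; "joint_positions": joint angles; "qvel": joint speeds; "joint_efforts": joint torques, N m; "eef_pos": TCP position; "tcp_rot": TCP orientation; "contact_force": force on the tool from outside, world axes, zero at the start; "moment": the same for the moment, N m; "grip_width": finger opening in m; "grasp_force": force on a finger pad.
Only numpy, scipy, OpenCV 4.12 (cv2) and the standard library are available. Lean on these libraries where they do the work, as an engineer would, in place of code of your own. Each camera call takes 0.05 s, during which the arm holds its last target. There are 200 camera calls.

## Working session

There is one attempt and no reset: what is moved stays moved. The work goes in short steps, each a Python script; the robot and the scene stay as the last script left them, time stands still between calls to the robot, and variables do not carry over. Pictures are saved under pics/ and viewed, at most 10 in all, crops included, and the job is handed in when it is done.

```bash
mkdir -p pics
cat > h.py <<'E'
import numpy as np, cv2
from workcell import ctrl, optics
def shot(n,f):
    c=optics.camera(n); cv2.imwrite(f'pics/{f}.png',c['image'][:,:,::-1]); np.savez(f'pics/{f}.npz',**{k:v for k,v in c.items()}); return c
def ray(c,u,v,z):
    M=np.array(c['camera_from_world']);R,t=M[:3,:3],M[:3,3]
    d=R.T@np.array([(u-c['cx'])/c['fx'],-(v-c['cy'])/c['fy'],-1]); o=-R.T@t
    return o+d*(z-o[2])/d[2]
def proj(c,p):
    M=np.array(c['camera_from_world']);q=M[:3,:3]@np.array(p)+M[:3,3]
    return np.array([c['cx']+c['fx']*q[0]/-q[2],c['cy']-c['fy']*q[1]/-q[2]])
def down(yaw): # tool z down, tool y axis at angle yaw+90deg: x at yaw
    return [0,float(np.cos(yaw/2)),float(np.sin(yaw/2)),0]
E
python3 - <<'E'
from h import *
a=shot('scene','s0');b=shot('top','t0')
for c in(a,b): print({k:v for k,v in c.items() if k!='image'})
cv2.imwrite('pics/t0b.png',cv2.resize(b['image'][:,:,::-1],(800,600)))
print(ctrl.get_state())
E
```

```text
{'fx': 411.20464583316476, 'fy': 411.20464583316476, 'cx': 255.13140235455245, 'cy': 189.8186538285789, 'camera_from_world': array([[-0.49838546,  0.86693163, -0.00644065,  0.23309375],
       [-0.72536211, -0.41290748,  0.55077874,  0.30798759],
       [ 0.47482812,  0.27917192,  0.83462644, -1.17557844],
       [ 0.        ,  0.        ,  0.        ,  1.        ]])}
{'fx': 422.6639009595237, 'fy': 422.6639009595237, 'cx': 250.09680890465475, 'cy': 190.41955004045178, 'camera_from_world': array([[-0.00246623, -0.99992584, -0.01192652,  0.01554005],
       [ 0.99031795, -0.00409754,  0.13875721, -0.48284725],
       [-0.13879579, -0.01146884,  0.99025461, -0.82225428],
       [ 0.        ,  0.        ,  0.        ,  1.        ]])}
{'clock': 0.1, 'joint_positions': array([-1.35800208e+00,  3.42662556e-01,  1.52490220e+00,  6.56898606e-06,
        1.27540981e+00, -1.45991129e-01]), 'qvel': array([-0.00190035, -0.00242823, -0.0041656 ,  0.00136845, -0.00045727,
       -0.00164177]), 'joint_efforts': array([ 2.56430882e-03, -4.32004738e+01, -2.44694620e+01,  7.19361333e-02,
        5.26263379e-02, -4.50610310e-05]), 'eef_pos': array([ 0.18428943, -0.49116705,  0.19651629]), 'tcp_rot': array([-6.90673326e-04,  9.83952174e-01,  1.78431055e-01, -1.99348168e-05]), 'contact_force': array([ 0.4016042 , -0.48654609,  0.31776893]), 'moment': array([-0.05825058, -0.03149213, -0.00755926]), 'grasp_force': 0.0, 'grip_width': 0.09152579889808084}
```

View pics/t0b.png

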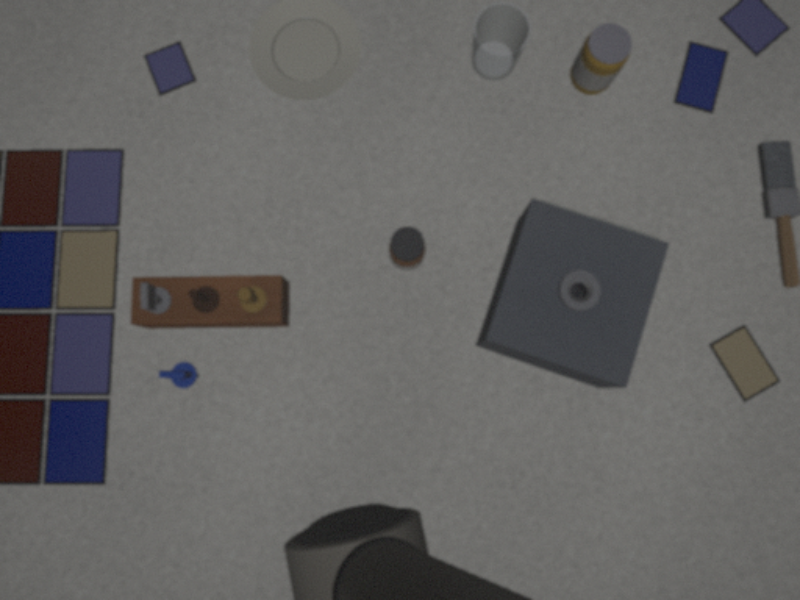

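View pics/s0.png

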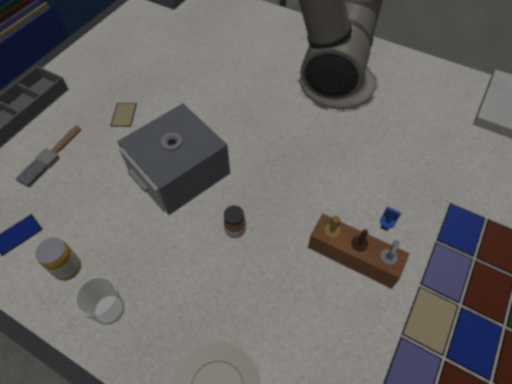

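Top view (800 px): the grey key is at (156,297), the leftmost hole of the block. The fid is at (206,298), the cutter at (252,297), the lock at (580,290) and the jar at (407,247). Things that could be taken for the key: the blue look-alike at (180,375), the cutter and the fid. I choose the grey one in the block at (156,297).

Run:
```python
from h import *
a=dict(np.load('pics/s0.npz'));b=dict(np.load('pics/t0.npz'));s=1.5625
for n,u,v,z in[('shoulder',160,299,.0635),('keybow top',148,297,.1),('cutter',253,299,.06),('lock',580,290,.118)]:
    print(n,ray(b,u/s,v/s,z))
C=[ray(b,u/s,v/s,.11) for u,v in[(533,200),(667,243),(625,385),(492,345)]]
for p in C: print('corner',p,proj(a,p))
print('blockcorners',[ray(b,u/s,v/s,.06)[:2] for u,v in[(133,278),(283,277),(283,325),(133,325)]])
print('scene lock',ray(a,172,141,.118),'scene key shoulder',ray(a,390,257,.0635))
# look from above the key, wrist camera pointing
ctrl.reach([.44,.19,.30],down(0)); 
c=shot('wrist','w0');print(c['camera_from_world'],c['fx'],ctrl.get_state()['eef_pos'])
k=cv2.resize(a['image'][90:220,110:240,::-1],(400,400),interpolation=3)
w=cv2.resize(c['image'][:,:,::-1],(400,300)); w=np.vstack([w,np.zeros((100,400,3),np.uint8)])
cv2.imwrite('pics/m0.png',np.hstack([k,w]))
```

```text
shoulder [0.47806291 0.30338607 0.0635    ]
keybow top [0.47545994 0.30460955 0.1       ]
cutter [0.47806735 0.18709446 0.06      ]
lock [ 0.47903611 -0.20754748  0.118     ]
corner [ 0.58981365 -0.15809662  0.11      ] [158.7968146  186.89699487]
corner [ 0.53623141 -0.31509137  0.11      ] [117.02214378 140.62613135]
corner [ 0.36923132 -0.25682289  0.11      ] [182.01409643 103.06279993]
corner [ 0.41584568 -0.10480161  0.11      ] [225.61412741 140.32171845]
blockcorners [array([0.50556116, 0.34027129]), array([0.50598608, 0.14982094]), array([0.4450697 , 0.14858897]), array([0.44575512, 0.33716462])]
scene lock [ 0.4812677  -0.20238202  0.118     ] scene key shoulder [0.47736828 0.31202386 0.0635    ]
[[-8.27684191e-04 -9.99998249e-01  1.67815599e-03  1.89104973e-01]
 [ 9.58090510e-01 -1.27372791e-03 -2.86462828e-01 -3.56263930e-01]
 [ 2.86464464e-01  1.37072458e-03  9.58089887e-01 -6.15578162e-01]
 [ 0.00000000e+00  0.00000000e+00  0.00000000e+00  1.00000000e+00]] 285.5296094523304 [0.44027785 0.18941075 0.29983839]
```

View pics/m0.png

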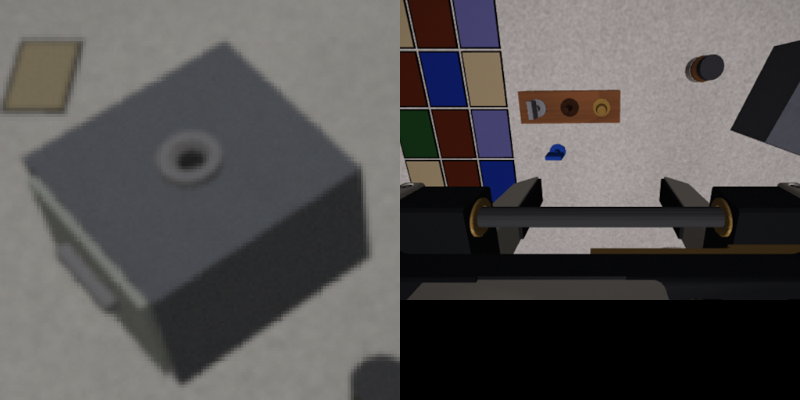

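The cabinet crop shows the handle on the lower-left face, so the drawer front faces +x at about -0.32 rad yaw. The wrist picture shows the grey key in the left hole of the block and the blue look-alike lying below it. Next is a close look at the key.

Run:
```python
from h import *
ctrl.reach([.42,.305,.16],down(0)); 
c=shot('wrist','w1')
p=proj(c,[.477,.305,.09]);print(p,ctrl.get_state()['clock'])
u,v=np.round(p).astype(int); u0,v0=max(u-75,0),max(v-60,0)
k=c['image'][v0:v0+120,u0:u0+150,::-1];print(u0,v0)
cv2.imwrite('pics/k1.png',cv2.resize(k,None,fx=5,fy=5,interpolation=2))
```

```text
[256.38480832 135.12379866] 3.5583
181 75
```

View pics/k1.png

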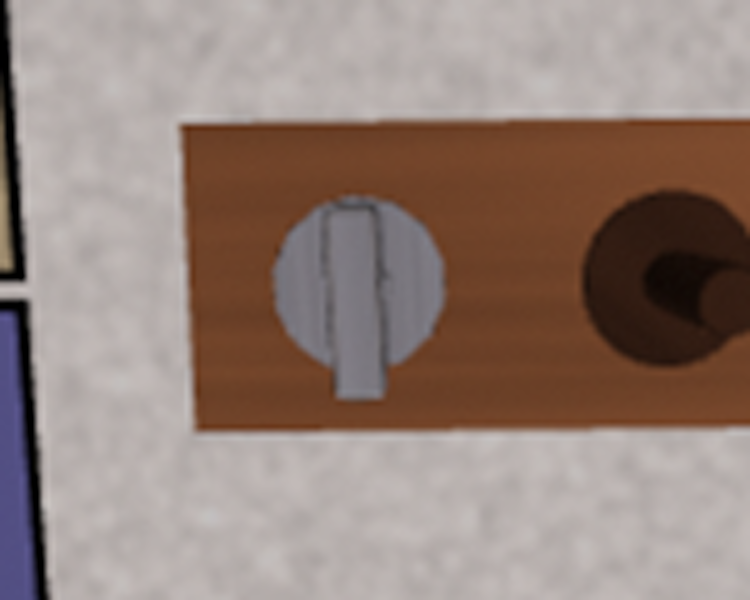

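The crop shows the bow's top face from about (354,208) to (360,399), and the shoulder disc centred at (359,283). The key's x axis is therefore almost along world x. I compute the pose, grasp the key and lift it.

Run:
```python
from h import *
c=dict(np.load('pics/w1.npz'))
f=lambda u,v,z: ray(c,181+u/5-.4,75+v/5-.4,z)
q=[f(u,v,.108) for u,v in[(331,209),(378,207),(384,398),(336,400)]]
m=np.mean(q,0);d=(q[0]+q[1]-q[2]-q[3]);yaw=np.arctan2(d[1],d[0])
sh=f(359,283,.0635)
print(np.round(q,4),m,yaw,sh,np.linalg.norm(q[0]-q[3]),np.linalg.norm(q[0]-q[1]))
p=(m+sh)/2
ctrl.command_gripper(.04)
o=down(yaw)
ctrl.reach([p[0],p[1],.15],o)
print(ctrl.movel([p[0],p[1],.076],.1,max_force=8))
s=ctrl.get_state();print(s['eef_pos'],s['contact_force'])
ctrl.command_gripper(0)
s=ctrl.get_state();print(s['grip_width'],s['grasp_force'],s['eef_pos'],s['contact_force'],s['clock'])
```

```text
[[0.4934 0.3128 0.108 ]
 [0.4937 0.3051 0.108 ]
 [0.4627 0.3041 0.108 ]
 [0.4623 0.3122 0.108 ]] [0.47804216 0.30856842 0.108     ] 0.024516240932209565 [0.4785915  0.30891162 0.0635    ] 0.031085779048887225 0.007646854321801633
False
[0.47864994 0.30900877 0.07670365] [-0.08032928 -0.72781298 -1.18402117]
0.007958930594441978 29.983390867710114 [0.47844196 0.30879675 0.07607538] [0.38942117 1.75299959 0.24477434] 6.3917
```

Run:
```python
from h import *
s=ctrl.get_state();p=s['eef_pos']
ctrl.movel([p[0],p[1],.20],.12)
s=ctrl.get_state();print(s['grip_width'],s['contact_force'])
for y in(.3,-.32,-1.0,-1.5): print(y,np.round(ctrl.solve_ik([.479,-.206,.14],down(y)),2))
yaw=-.32; L=np.array([.479,-.206]); x=np.array([np.cos(yaw),np.sin(yaw)])
t=L-.07*x
ctrl.reach([t[0],t[1],.22],down(yaw))
c=shot('wrist','w2');s=ctrl.get_state();print(s['eef_pos'],s['tcp_rot'],s['contact_force'],s['clock'],proj(c,[.479,-.206,.118]))
cv2.imwrite('pics/l2.png',cv2.resize(c['image'][:,:,::-1],(800,600)))
```

```text
0.007599792143872534 [-0.30337512 -0.07029118 -1.03987959]
0.3 [-0.55  0.39  1.62 -0.    1.13  0.72]
-0.32 [-0.55  0.39  1.62 -0.    1.13  1.34]
-1.0 [-0.55  0.39  1.62 -0.    1.13  2.02]
-1.5 [-0.55  0.39  1.62 -0.    1.13  2.52]
[ 0.41295673 -0.18331815  0.21996151] [-1.20583168e-04  9.87332782e-01 -1.58663051e-01  1.04288747e-05] [ 0.15859709  0.33955957 -1.22152829] 9.4333 [257.43189867 118.07980777]
```

View pics/l2.png

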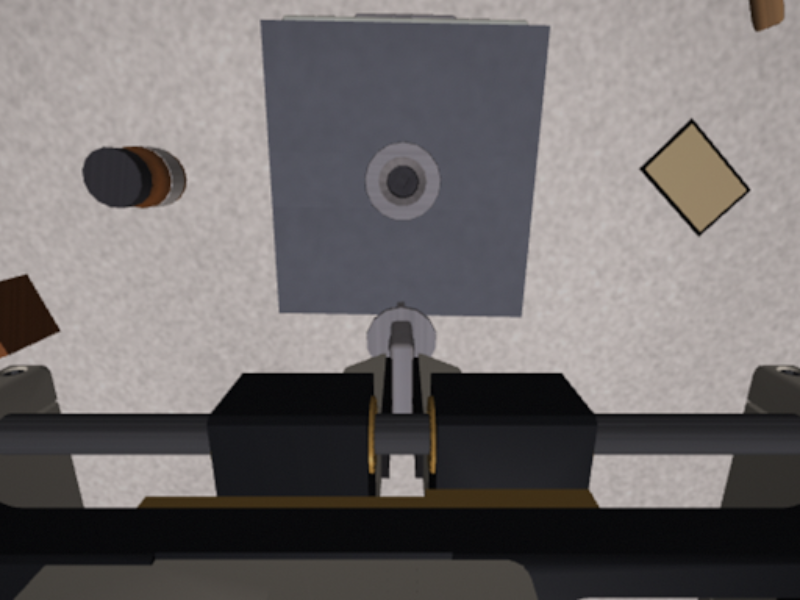

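The wrist view shows the lock mouth at (403,180) and the cabinet top's corners at (261,20), (549,27), (523,317) and (279,312). The held key's shoulder spans u=367–436.

Run:
```python
from h import *
c=dict(np.load('pics/w2.npz'));f=lambda u,v,z: ray(c,u*.64-.18,v*.64-.18,z)
L=f(403,180,.118)
q=[f(u,v,.11) for u,v in[(261,20),(549,27),(523,317),(279,312)]]
print(L,np.mean(q,0));
an=lambda d:np.arctan2(d[1],d[0])
for a,b in((0,3),(1,2)): print('x',an(q[a]-q[b]),np.linalg.norm(q[a]-q[b]))
for a,b in((0,1),(3,2)): print('y',an(q[a]-q[b])-np.pi/2,np.linalg.norm(q[a]-q[b]))
print('shoulder',f(401.5,337,.2075), f(436,337,.2075)-f(367,337,.2075))
g=cv2.cvtColor(c['image'],cv2.COLOR_RGB2GRAY)[85:150,220:300]
h=cv2.HoughCircles(cv2.resize(g,None,fx=4,fy=4,interpolation=2),cv2.HOUGH_GRADIENT,1.5,5,param1=80,param2=30,minRadius=25,maxRadius=120)
for r in h[0][:6]: u,v=220+r[0]/4-.4,85+r[1]/4-.4; print(r,ray(c,u,v,.118))
```

```text
[ 0.4816467  -0.20718923  0.118     ] [ 0.48032659 -0.2068631   0.11      ]
x -0.33871501933311776 0.17892506315718085
x -0.32647288864522067 0.17910241148710435
y -0.33989129552110864 0.16873776160425943
y -0.3408352364332754 0.17093056942409793
shoulder [ 0.41472664 -0.18402291  0.2075    ] [-0.01035834 -0.03132112  0.        ]
[155.25 123.75  98.95] [ 0.48097818 -0.20766088  0.118     ]
[140.25     126.75     105.100006] [ 0.48145659 -0.20395867  0.118     ]
[144.75     122.25      99.850006] [ 0.48211733 -0.20533648  0.118     ]
[165.75     119.25     109.899994] [ 0.48117993 -0.21042392  0.118     ]
[150.75 128.25  39.7 ] [ 0.48031596 -0.20628506  0.118     ]
[135.75 113.25  79.45] [ 0.48480961 -0.20391876  0.118     ]
```

Run:
```python
from h import *
import json
cab=-.337; yaw=cab+.6; L=[.481,-.2069]
ctrl.reach([*L,.20],down(yaw)); ctrl.movel([*L,.178],.08); ctrl.hold(.3)
F0=np.mean([(ctrl.hold(.03),ctrl.get_state()['contact_force'])[1] for _ in range(8)],0)
st=lambda:(lambda s:(np.round(s['eef_pos'],4),np.round(s['contact_force']-F0,2),np.round(s['moment'],3),round(s['clock'],2)))(ctrl.get_state())
print(F0,st())
for z in(.160,.152,.140):
    hit=ctrl.movel([*L,z],.03,max_force=3.5); print(z,hit,*st())
    if hit: break
ctrl.hold(.2);print(*st())
json.dump(dict(F0=list(F0)),open('st.json','w'))
```

```text
[ 0.01617694  0.31122687 -0.98256703] (array([ 0.481 , -0.2069,  0.178 ]), array([ 0.59, -0.22, -0.47]), array([0.017, 0.037, 0.029]), 11.01)
0.16 False [ 0.4811 -0.2069  0.1601] [-0.09 -0.12 -0.74] [-0.009 -0.001 -0.003] 11.76
0.152 False [ 0.4809 -0.2068  0.1518] [-0.02 -0.64 -0.69] [-0.046 -0.038  0.027] 12.18
0.14 True [ 0.4816 -0.2073  0.1436] [ 1.01 -0.32  5.95] [-0.057  0.045  0.019] 12.53
[ 0.4815 -0.2072  0.1436] [ 0.72 -0.91  5.91] [0.003 0.042 0.068] 12.72
```

Run:
```python
from h import *
import json
d=json.load(open('st.json'));F0=np.array(d['F0']);cab=-.337;yaw=cab+.6
s=ctrl.get_state();xy=list(s['eef_pos'][:2]);z=s['eef_pos'][2]
def F():
    r=[]
    for _ in range(4): ctrl.hold(.015); r.append(ctrl.get_state()['contact_force']-F0)
    return np.mean(r,0)
for i in range(30):
    yaw-=.04
    ctrl.movel([*xy,z],.15,orientation=down(yaw))
    f=F();s=ctrl.get_state()
    print(i,round(yaw-cab,2),round(z,5),np.round(s['eef_pos'],4),np.round(f,1),round(s['moment'][2],3),round(s['clock'],2))
    if f[2]>11 or np.hypot(*f[:2])>8 or s['eef_pos'][2]<.1425 or f[2]<1.0 and i>3: break
    z+=np.clip((f[2]-4.5)*1e-4,-4e-4,4e-4)
d.update(yaw=yaw,z=z,xy=xy);json.dump(d,open('st.json','w'))
```

```text
0 0.56 0.14362 [ 0.4816 -0.2073  0.1438] [ 0.1 -0.2  4.1] 0.0 13.04
1 0.52 0.14358 [ 0.4815 -0.2073  0.1437] [-0.4  0.1  5.3] 0.0 13.36
2 0.48 0.14366 [ 0.4815 -0.2072  0.1437] [0.3 0.1 4.8] -0.0 13.68
3 0.44 0.14369 [ 0.4815 -0.2072  0.1437] [-0.1 -0.   4.5] 0.03 13.99
4 0.4 0.14369 [ 0.4815 -0.2072  0.1437] [ 0.  -0.8  4.5] 0.026 14.31
5 0.36 0.14369 [ 0.4815 -0.2072  0.1437] [-0.2 -0.2  5. ] 0.005 14.62
6 0.32 0.14374 [ 0.4814 -0.2072  0.1437] [-0.1 -0.5  4.7] 0.057 14.94
7 0.28 0.14377 [ 0.4814 -0.2072  0.1437] [-0.5 -0.6  3.9] -0.033 15.26
8 0.24 0.14371 [ 0.4814 -0.2072  0.1437] [ 0.  -0.6  4.5] -0.013 15.57
9 0.2 0.14371 [ 0.4815 -0.2072  0.1437] [-0.2 -0.6  4.1] 0.076 15.89
10 0.16 0.14368 [ 0.4815 -0.2072  0.1437] [-0.1 -1.   4.3] -0.003 16.21
11 0.12 0.14366 [ 0.4815 -0.2072  0.1437] [-0.1 -0.   4.1] 0.037 16.52
12 0.08 0.14362 [ 0.4815 -0.2072  0.1436] [-0.3  0.1  4.4] 0.021 16.84
13 0.04 0.14361 [ 0.4815 -0.2072  0.1436] [ 0.1 -0.5  4.4] 0.04 17.16
14 -0.0 0.1436 [ 0.4815 -0.2072  0.1436] [ 0.6 -0.2  4.3] -0.007 17.48
15 -0.04 0.14359 [ 0.4814 -0.2072  0.1436] [-0.5  0.1  4.6] -0.021 17.79
16 -0.08 0.1436 [ 0.4814 -0.2072  0.1436] [-0.5 -0.6  4.5] -0.009 18.11
17 -0.12 0.14359 [ 0.4814 -0.2072  0.1436] [-0.7 -0.3  4. ] 0.023 18.43
18 -0.16 0.14355 [ 0.4814 -0.2072  0.1435] [-0.6  0.2  3.9] -0.009 18.74
19 -0.2 0.14349 [ 0.4815 -0.2072  0.1435] [-0.7  0.3  3.9] 0.001 19.06
20 -0.24 0.14343 [ 0.4815 -0.2072  0.1434] [-0.7  0.6  4.5] 0.048 19.38
21 -0.28 0.14343 [ 0.4815 -0.2072  0.1435] [-0.9  0.   4.7] -0.028 19.69
22 -0.32 0.14345 [ 0.4815 -0.2072  0.1434] [-1.1  0.   5.1] 0.014 20.01
23 -0.36 0.14351 [ 0.4814 -0.2071  0.1434] [-0.7 -0.2  4.1] 0.011 20.32
24 -0.4 0.14347 [ 0.4814 -0.2072  0.1434] [-0.4  0.1  3.3] -0.026 20.64
25 -0.44 0.14335 [ 0.4813 -0.2071  0.1429] [-0.1 -0.1 -0.2] 0.021 20.96
```

The force vanished at -0.44 rad, so the blade has found the keyway. I push it in gently.

Run:
```python
from h import *
import json
d=json.load(open('st.json'));F0=np.array(d['F0']);cab=-.337;yaw=d['yaw'];xy=d['xy']
def F():
    r=[]
    for _ in range(4): ctrl.hold(.015); r.append(ctrl.get_state()['contact_force']-F0)
    return np.mean(r,0)
z=.1425
for i in range(6):
    yaw-=.03
    ctrl.movel([*xy,z],.1,orientation=down(yaw))
    hit=ctrl.movel([*xy,.131],.015,max_force=4)
    f=F();s=ctrl.get_state();z=s['eef_pos'][2]
    print(i,hit,round(yaw-cab,2),np.round(s['eef_pos'],4),np.round(f,1),np.round(s['moment'],3),round(s['clock'],2))
    if z<.1355 or yaw-cab<-.65: break
    z+=2e-4
d.update(yaw=yaw,z=z);json.dump(d,open('st.json','w'))
c=shot('wrist','w3')
cv2.imwrite('pics/l3.png',cv2.resize(c['image'][140:300,160:360,::-1],(700,560),interpolation=2))
```

```text
0 True -0.47 [ 0.4816 -0.207   0.1339] [0.  0.2 5.5] [0.251 0.032 0.076] 21.86
```

View pics/l3.png

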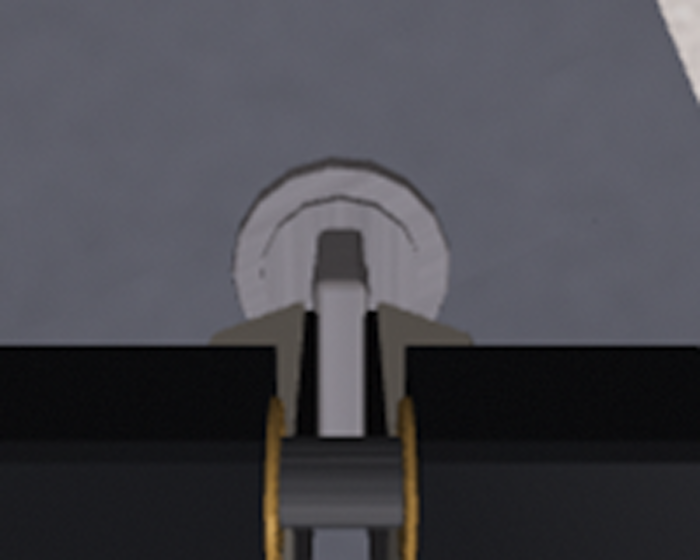

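The key sank to 9.7 mm below the face-contact height with a soft 5.5 N stop, and the shoulder lies flush on the collar. Now I turn it clockwise with light pressure.

Run:
```python
from h import *
import json
d=json.load(open('st.json'));F0=np.array(d['F0']);cab=-.337;yaw=d['yaw'];xy=d['xy'];z=d['z']
xy=list(ctrl.get_state()['eef_pos'][:2])
def F():
    r=[]
    for _ in range(4): ctrl.hold(.015); r.append(ctrl.get_state()['contact_force']-F0)
    return np.mean(r,0)
while yaw-cab>-.99:
    yaw-=.04
    ctrl.movel([*xy,z],.1,orientation=down(yaw))
    f=F();s=ctrl.get_state()
    print(round(yaw-cab,2),np.round(s['eef_pos'],4),np.round(f,1),np.round(s['moment'],3),round(s['clock'],2))
    if f[2]>11 or np.hypot(*f[:2])>10 or abs(s['moment'][2])>.4: break
    z+=np.clip((f[2]-4)*1e-4,-2e-4,4e-4)
    z=max(z,.1330)
d.update(yaw=yaw,z=z);json.dump(d,open('st.json','w'))
c=shot('scene','s4')
cv2.imwrite('pics/l4.png',cv2.resize(c['image'][80:240,80:280,::-1],(700,560),interpolation=2))
```

```text
-0.51 [ 0.4817 -0.2069  0.134 ] [-0.4  0.2  3.6] [ 0.287 -0.029  0.016] 22.23
-0.55 [ 0.4817 -0.207   0.134 ] [0.2 0.8 4.7] [ 0.274 -0.016  0.033] 22.54
-0.59 [ 0.4816 -0.207   0.134 ] [-0.2  0.6  3.6] [ 0.294 -0.064  0.024] 22.86
-0.63 [ 0.4815 -0.207   0.134 ] [-0.1  0.7  4.6] [ 0.256 -0.003  0.009] 23.18
-0.67 [ 0.4815 -0.207   0.134 ] [-0.4  0.4  4.4] [0.22  0.157 0.126] 23.49
-0.71 [ 0.4815 -0.207   0.134 ] [-0.6 -0.2  3.8] [0.208 0.173 0.195] 23.81
-0.75 [ 0.4815 -0.207   0.134 ] [-1.  -0.2  4.4] [0.134 0.196 0.191] 24.12
-0.79 [ 0.4815 -0.207   0.134 ] [-1.3 -0.2  3.4] [0.116 0.161 0.21 ] 24.44
-0.83 [ 0.4815 -0.207   0.134 ] [-1.2  0.   4.4] [0.206 0.165 0.234] 24.76
-0.87 [ 0.4815 -0.207   0.134 ] [-1.2 -0.1  4. ] [0.192 0.164 0.197] 25.07
-0.91 [ 0.4815 -0.207   0.134 ] [-1.3 -0.7  4.3] [0.177 0.28  0.009] 25.39
-0.95 [ 0.4816 -0.207   0.1341] [-1.7  0.3  3.9] [0.2   0.215 0.041] 25.71
-0.99 [ 0.4815 -0.207   0.134 ] [-1.4  0.1  3.8] [0.254 0.28  0.11 ] 26.02
```

View pics/l4.png

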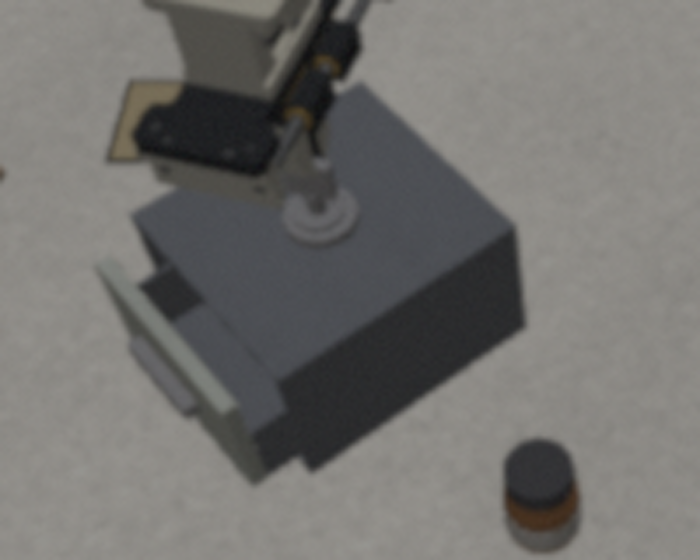

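The drawer stands open, with its front panel at (180,370) clear of the cabinet. I release the key, go straight up and check.

Run:
```python
from h import *
ctrl.command_gripper(.035)
p=ctrl.get_state()['eef_pos']
ctrl.movel([p[0],p[1],.24],.08)
x=p-.07*np.array([np.cos(-1.33),np.sin(-1.33),0])
ctrl.movel([x[0],x[1],.24],.15); ctrl.hold(.3)
c=shot('wrist','w5');a=shot('scene','s5');print(ctrl.get_state()['clock'])
w=cv2.resize(c['image'][0:260,100:420,::-1],(400,325),interpolation=2)
k=cv2.resize(a['image'][80:240,80:277,::-1],(400,325),interpolation=2)
cv2.imwrite('pics/m5.png',np.hstack([w,k]))
```

```text
29.225
```

View pics/m5.png

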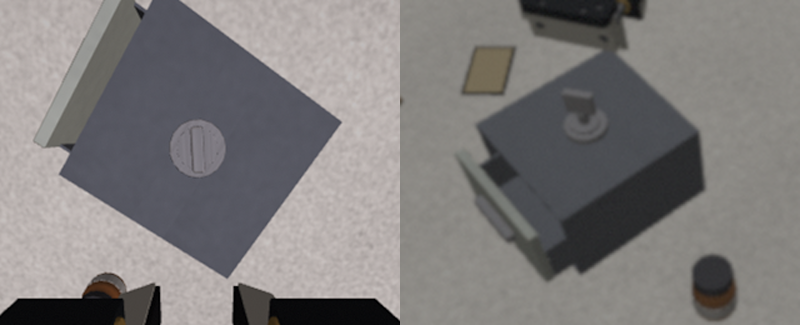

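The wrist view shows the key upright at (198,149) with its shoulder on the collar. The scene view shows the drawer open, the jar unmoved and the gripper clear.

```bash
python3 -c "
from workcell import ctrl
print(ctrl.hand_in())"
```

```text
the job is handed in; nothing more can be done
None
```

I handed the job in at about 29 s on the robot clock: the key is standing home in the lock, the drawer has sprung open, contact force stayed at about 6 N or less in the readings, and the other two tools and the jar were not touched.

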